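# Run up the hand-cranked lamp test generator

### The arm

A 6-joint arm with a two-finger parallel gripper is mounted at the origin on the work surface. World frame = base frame: x ahead of the robot, y to its left, z up, the work surface at z = 0. Lengths are in m, angles in rad, forces in N, time in s.
With the tool pointing down it reaches from about 0.375 to 0.9 m from the base axis. Payload 3.1 kg.
Tool frame: the origin (TCP) lies on the centre line of the jaws, within the pads' length; the fingertips stand 19 mm ahead of it and the grasp point (between the pads) is the TCP; z points along the fingers, y is the line along which they close (so a half turn about z gives the same grasp; the last joint's range is limited). The gripper opens to 85 mm and grips with 20 to 120 N. Pads are 22 mm wide; open, the fingers measure 114 mm over their backs; the gripper's body (76 mm by 85 mm) begins 54 mm behind the grasp point. The pads swing forward as they close: fully open they stand 13 mm farther back than shut.
Start: joints at [-1.45, 0.527, 1.433, -0, 1.181, -0.178], TCP at [0.184, -0.597, 0.222] pointing down, gripper open.
Joint ranges: [-3.08, 3.08], [-0.75, 2.2], [0.22, 2.44], [-1.43, 4.57], [0, 2.65], [-2.85, 2.85]. Speed limits (rad/s): [2.79, 2.79, 3.14, 3.14, 3.14, 3.14].

### API

Orientations are given as a unit quaternion [x, y, z, w].
In Python, from station import manip, cams, sign_off gives the robot as it stands.
- The arm moves only by the tool carry_out, never from a script. Its argument "targets" is a list that holds one entry, the list of rows, each a list of 7 numbers: the shift along the tool's x, y, z in cm, then the turn, a rotation vector about the tool's x, y, z in degrees, then the finger opening in cm, from 0 to 8.54. A call has 1 to 12 rows; each row is the pose to reach, as a shift and turn from the pose commanded when the call began, along the tool's axes at that moment; what a row does not reach only later rows make up. A row lasts 1/12 s, in which the tool goes at most 41.7 mm and 7.16 degrees, less where a joint would pass 70% of its speed; a pose out of reach is approached as far as the arm can. A call with a gripper value outside its range is refused whole. The fingers move at their own pace and stop on an object; "force" is the grip in N (left out, the last holds). Time passes only in rows, so rows that repeat a pose let the fingers close. It gives the time, the measured TCP pose, the force, the opening and the grip force at its end, in the units of the state.
- manip.sense(): the state, without advancing time (a new reading comes with each control period).
- cams.snapshot(name): name is "scene" or "top" or "wrist"; returns the picture (480x640x3 uint8, red, green, blue); there is no depth.
- cams.camera_info(name): a dict with "K" (3x3 intrinsics, pixels), "T" (4x4, takes a point from camera to world coordinates). Camera axes: x right, y down, z forward; pixel columns grow to the right and rows downward; lengths in m; the calibration is good to about 2 mm. A picture is of the moment at which its call begins: read the wrist's pose just before it. camera_info takes no time and is no camera call; for the wrist camera it gives the pose at the moment of the call.
- sign_off(): hands the job in; it is judged then, once.
The state is a dict: "t": time; "q": joint angles; "qd": joint speeds; "tau": joint torques, N m; "tcp_pos": TCP position; "tool_rot": TCP orientation; "force": force on the tool from outside, world axes, zero at the start; "ft_torque": the same for the moment, N m; "finger_gap": opening from 0.0 (shut) to 1.0 (fully open); "gripper_force": force on a finger pad.
Only numpy, scipy, OpenCV 4.12 (cv2) and the standard library are available. Lean on these libraries where they do the work, as an engineer would, in place of code of your own. Each camera call takes 0.05 s, during which the arm holds its last target. There are 200 camera calls.

### The job

By its orange crank handle, turn the hand-cranked flywheel generator anticlockwise (seen from above) until the flywheel itself turns at 20 turns a minute, and keep the flywheel within 3 turns a minute of that for at least 5 seconds without a break so that the lamp test can run; it must never exceed 28 turns a minute. Then bring the flywheel to a standstill with its yellow mark under the red pointer (its middle within 15 mm of the pointer's tip, seen from above), let go of the handle and leave everything at rest. Drive and brake only with the crank handle, never touch the flywheel disc, and leave the other things on the bench where they are.

Things in the scene. Friction and masses are not known exactly. Their poses are not given: they have to be found in the camera images.
- flywheel (a joint): angle of the dark steel flywheel about its upright axis, rad, relative to the rig, any number of turns; grows anticlockwise seen from above (20 turns a minute = +2.09 rad/s). The yellow mark is under the pointer at 3.14 plus or minus full turns (6.283). Solid disc, 240 mm diameter, 25 mm thick, top 90 mm above the bench, nominally 8.6 kg, 0.062 kg m2 (hidden: -25 to +30 %)
- flywheel_mark (a point): middle of the yellow mark (a flush radial bar 42 x 18 mm) on the flywheel's top face, 100 mm from the axis, 91.5 mm above the bench; goes round with the flywheel
- pointer_tip (a point): tip of the red pointer, fixed to the rig's housing on its front side, reaching in over the flywheel's edge to 100 mm from the axis, 105 mm above the bench; the pointer's top is 111 mm above the bench
- hub (a point): point on the common axis of flywheel and crank, 125 mm above the bench. Crank hub and arm (aluminium, arm 26 mm wide, top at 124 mm) turn above the flywheel without limit. They drive it only through a slip coupling: torque 0.10 N m per rad/s of speed difference between crank and flywheel, either way, so the flywheel follows with a time constant of about 0.6 s
- crank_grip (a point): middle of the crank's handle, 70 mm from the axis, 162.5 mm above the bench; the crank's angle is that of this point about the hub and is independent of the flywheel's. In steady running at the test speed the crank must turn 0.7 to 2 rad/s faster than the flywheel; when the crank is turned slower than about 0.5 rad/s, the flywheel stays where it is
- sleeve: the handle: upright orange sleeve, 36 mm diameter, 66 mm high, from 125.5 to 191.5 mm above the bench, origin at the centre of its underside. It spins freely on the crank's pin: held from above with the gripper's yaw fixed, it can be led round the circle. Crank with handle: 0.36 kg
- drag_pad: aluminium-coloured brake weight, 0.18 kg, with felt sole, 36 mm across, 27 mm high, resting on the flywheel 100 mm from the axis, left of it seen from the rig's front, origin under its sole; its guide post stands outside, to 125 mm above the bench. It loads the flywheel with dry friction, nominally 0.11 N m (hidden, from half to 1.65 times that); bearings add 0.01 N m per rad/s
- rig: housing of the test generator, fixed to the bench: blue, 300 x 300 mm, 50 mm high, origin on the bench under the axis, x to the rear. A grey box (95 mm high, its terminals and test bulb up to 137 mm) starts 152 mm behind the axis; the red pointer stands at the front (-x)
- pliers: combination pliers, steel jaws and two orange handles, 200 mm long, 70 mm wide, 18 mm high, lying flat; origin under their middle, x towards the jaws
- screwdriver: screwdriver lying on the bench, loose; x towards its tip
- tape_roll: roll of black tape lying flat, 100 mm across, 22 mm high
- photocell: round blue photocell for a street light, 76 mm across, 72 mm high, standing upright
- led_module: flat aluminium LED module, 100 x 70 x 8 mm, with six yellow LEDs on top

How it is judged:
On the way, in this order (a step that is already met when the one before it is completed fails the run):
1. the flywheel turns anticlockwise at 20 turns a minute (1.77 to 2.42 rad/s, that is 17 to 23 turns a minute) for 5 s without a break (velocity of joint flywheel between 1.77 and 2.42 rad/s), for 5 s.
2. the flywheel stands still with the yellow mark under the pointer (horizontal distance between flywheel_mark and pointer_tip below 0.0155 m and velocity of joint flywheel between -0.1 and 0.1 rad/s), for 0.3 s.
At the end, for the whole second after the job is handed in: the flywheel stands still (under 0.1 rad/s) with the middle of its yellow mark within 15 mm, seen from above, of the pointer's tip; the crank is at rest (handle under 30 mm/s) and released (all of step 2 and linear speed of sleeve below 0.03 m/s); the robot touches nothing.
It fails at once if the flywheel exceeds 28 turns a minute (2.95 rad/s) in either direction (velocity of joint flywheel above 2.95 rad/s or velocity of joint flywheel below -2.95 rad/s).
It fails at once if the robot touches the flywheel disc (contact force between flywheel_c0 and the fingers above 0.5 N or contact force between flywheel_c0 and the arm above 0.5 N).
It fails at once if a thing lying on the bench is shifted by more than 30 mm (distance of any of pliers, screwdriver, tape_roll, photocell, led_module from where it was at the start of the episode above 0.03 m).
It also fails if it takes over 61 s, if anything falls off the work surface, if the arm or the gripper's body presses on something with over 40 N, if the wrist force passes 120 N, or if a joint passes its speed limit or range.

## Working session

There is one attempt and no reset: what is moved stays moved. The work goes in short steps, Python scripts to look and compute and a tool call to move; the robot and the scene stay as the last step left them, time stands still between calls to the robot, and variables do not carry over. Pictures are saved under pics/ and viewed, at most 10 in all, crops included, and the job is handed in when it is done.

Besides the shell and the picture viewer there is one more tool, called as name(argument=value, ...) on one line, values as JSON. carry_out: Moves the arm, as the interface text tells. Its arguments: {"type":"object","properties":{"targets":{"type":"array"},"force":{"type":"number"}},"required":["targets"]}

```bash
ls; mkdir -p pics; python3 - <<'E'
from station import manip,cams
import cv2
s=manip.sense();print(s)
for n in("scene","top"):
    im=cams.snapshot(n);cv2.imwrite(f"pics/{n}0.png",im[:,:,::-1]);c=cams.camera_info(n);print(c)
E
```

```text
pics
{'t': 0.0, 'q': array([-1.45050676e+00,  5.28501608e-01,  1.43390522e+00,  3.74726625e-05,
        1.18139762e+00, -1.78466854e-01]), 'qd': array([ 0.00114815, -0.0018039 , -0.00075043, -0.00076828,  0.00043703,
        0.0004913 ]), 'tau': array([-1.27840678e-03, -4.42358816e+01, -1.78024703e+01, -3.83382358e-04,
        8.50308716e-03, -1.89405893e-05]), 'tcp_pos': array([ 0.18392591, -0.59655358,  0.22121094]), 'tool_rot': array([ 9.88864262e-01,  1.48816154e-01,  4.94830361e-05, -1.10492712e-03]), 'force': array([ 0.37955838,  0.30618052, -0.40118852]), 'ft_torque': array([-0.05864202, -0.00466521, -0.01110773]), 'gripper_force': 0.0, 'finger_gap': 1.0031707538887529}
{'K': array([[533.55194216,   0.        , 318.87162913],
       [  0.        , 533.55194216, 238.32117947],
       [  0.        ,   0.        ,   1.        ]]), 'T': array([[-0.57451461,  0.59738308, -0.55952339,  1.19578688],
       [ 0.8183441 ,  0.40613907, -0.40664972,  0.46842512],
       [-0.01568135, -0.69150887, -0.72219774,  0.96381415],
       [ 0.        ,  0.        ,  0.        ,  1.        ]])}
{'K': array([[534.93205155,   0.        , 321.96845023],
       [  0.        , 534.93205155, 233.4753077 ],
       [  0.        ,   0.        ,   1.        ]]), 'T': array([[-0.00205799, -0.99126724,  0.1318523 ,  0.36902316],
       [-0.99997641,  0.00290409,  0.00622503,  0.01419702],
       [-0.00655358, -0.13183638, -0.99124983,  1.48470428],
       [ 0.        ,  0.        ,  0.        ,  1.        ]])}
```

View pics/top0.png

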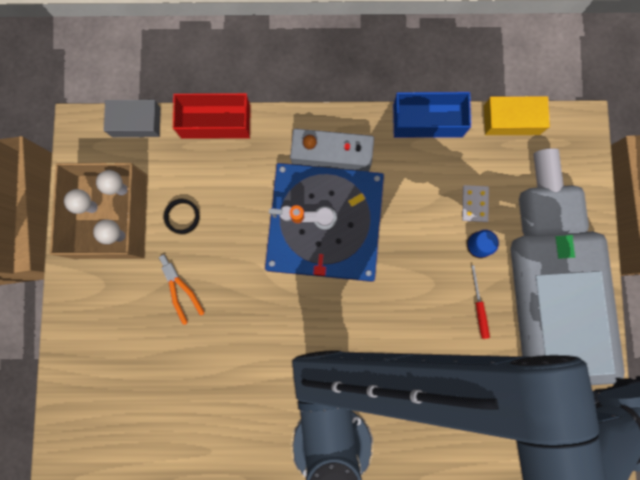

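View pics/scene0.png

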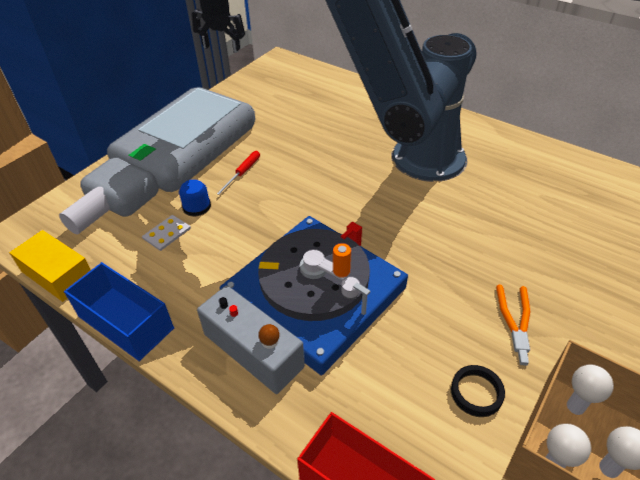

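The top view shows the rig around (325,222), the handle at (296,213), the mark at (357,200) and the pointer tip near (320,255). In the scene view the handle is at (342,260), the hub at (313,263) and the mark at (269,266).

```bash
cat > h.py <<'E'
import cv2,numpy as np
from station import manip,cams
def info(n):
    c=cams.camera_info(n);return c["K"],c["T"]
def ray(n,p,c=None):
    K,T=c or info(n);d=T[:3,:3]@np.linalg.solve(K,[p[0],p[1],1.]);return T[:3,3],d/np.linalg.norm(d)
def plane(n,p,z,c=None):
    o,d=ray(n,p,c);return o+d*(z-o[2])/d[2]
def tri(r1,r2):
    (a,d),(b,e)=r1,r2
    s=np.linalg.lstsq(np.c_[d,-e],b-a,rcond=None)[0];P,Q=a+s[0]*d,b+s[1]*e
    return (P+Q)/2,np.linalg.norm(P-Q)
def mask(im,lo,hi,box=None):
    m=cv2.inRange(cv2.cvtColor(im,cv2.COLOR_RGB2HSV),lo,hi)
    if box:
        k=np.zeros_like(m);x0,y0,x1,y1=box;k[y0:y1,x0:x1]=1;m*=k
    return m
def big(m):
    c=max(cv2.findContours(m,cv2.RETR_EXTERNAL,cv2.CHAIN_APPROX_NONE)[0],key=cv2.contourArea);return c[:,0,:]
E
python3 - <<'E'
from h import *
B={"top":(255,150,395,290),"scene":(190,205,420,380)}
im={n:cv2.imread(f"pics/{n}0.png")[:,:,::-1].copy() for n in B}
for n in B:
    for nm,lo,hi in(("orange",(5,170,120),(16,255,255)),("yellow",(20,140,80),(32,255,255)),("red",(0,180,60),(3,255,255)),("blue",(100,150,40),(125,255,255))):
        m=mask(im[n],lo,hi,B[n])
        if m.any():
            c=big(m);print(n,nm,len(c),cv2.boundingRect(c),c.mean(0),cv2.minAreaRect(c))
            if nm=="blue":
                h=cv2.convexHull(c);q=cv2.approxPolyDP(h,8,True)[:,0,:];print(q.tolist());P=[plane(n,p,.05) for p in q];print(np.round(P,4))
            if nm=="yellow": print(plane(n,cv2.minAreaRect(c)[0],.0915))
a=cv2.resize(im["top"][155:290,260:390],None,fx=3,fy=3,interpolation=2)
b=cv2.resize(im["scene"][205:380,190:420],None,fx=1.75,fy=1.75,interpolation=2)
W=np.zeros((420,800,3),np.uint8);W[:a.shape[0],:a.shape[1]]=a;W[:b.shape[0],395:395+b.shape[1]]=b
cv2.imwrite("pics/crop.png",W[:,:,::-1])
E
```

```text
top orange 44 (291, 205, 13, 18) [296.59090909 213.15909091] ((297.0, 213.5), (17.0, 12.0), 90.0)
top yellow 34 (349, 194, 15, 12) [356.02941176 199.5       ] ((356.14703369140625, 199.41175842285156), (7.0314412117004395, 15.263373374938965), 59.03623962402344)
[ 0.64509702 -0.06777331  0.0915    ]
top red 26 (315, 266, 9, 9) [319.11538462 270.5       ] ((319.0, 270.0), (8.0, 8.0), 0.0)
top blue 492 (274, 164, 108, 116) [339.40650407 209.35162602] ((325.0, 221.5), (106.3794937133789, 107.82806396484375), 5.19442892074585)
[[278, 164], [381, 174], [372, 279], [327, 275], [274, 206]]
[[ 0.7533  0.1439  0.05  ]
 [ 0.724  -0.1391  0.05  ]
 [ 0.4367 -0.1103  0.05  ]
 [ 0.4476  0.01    0.05  ]
 [ 0.6358  0.1538  0.05  ]]
scene orange 83 (333, 243, 18, 34) [341.3373494  259.34939759] ((341.5, 259.5), (33.0, 17.0), 90.0)
scene yellow 48 (259, 262, 20, 8) [268.54166667 265.1875    ] ((268.5, 265.5), (7.0, 19.0), 90.0)
[ 0.64783234 -0.0661037   0.0915    ]
scene red 64 (341, 222, 21, 23) [353.       233.484375] ((353.4310607910156, 232.17242431640625), (20.98357391357422, 18.569536209106445), 21.801410675048828)
scene blue 549 (220, 248, 187, 126) [317.856102   302.57923497] ((315.9407958984375, 283.04071044921875), (138.53875732421875, 132.99720764160156), 41.467708587646484)
[[406, 274], [323, 373], [220, 287], [263, 252], [363, 248]]
[[ 0.4688  0.177   0.05  ]
 [ 0.7748  0.165   0.05  ]
 [ 0.7303 -0.1404  0.05  ]
 [ 0.5967 -0.1281  0.05  ]
 [ 0.4556  0.0567  0.05  ]]
```

View pics/crop.png

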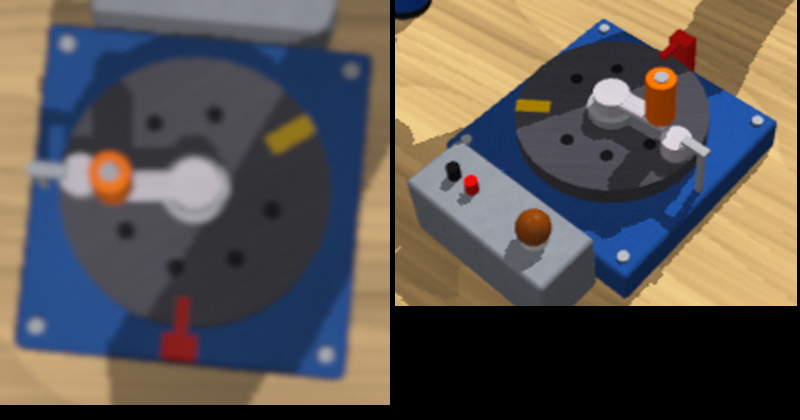

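The crop shows the sleeve's top at top-view px (296.3,212.3) and scene px (342,249). The hub is at (324.7,216.3) and (312.9,257.6), and the pointer tip is at top-view px (320.7,254). The drag pad is left of the hub and the mark is right-rear.

```bash
python3 - <<'E'
from h import *
s,e=tri(ray("top",(296.3,212.3)),ray("scene",(342,249)));print("sleeve top",s,e)
h,e=tri(ray("top",(324.7,216.3)),ray("scene",(312.9,257.6)));print("hub",h,e)
m,e=tri(ray("top",(356.1,199.4)),ray("scene",(268.5,265.5)));print("mark",m,e)
p=plane("top",(320.7,254),.110);print("ptip",p)
C=np.array([plane("top",q,.05) for q in [(277,163.5),(383,173.5),(374.5,281),(265.5,270.5)]]);print(C,C.mean(0))
print("scr",np.mean([plane("top",(260+a/3,155+b/3),.05) for a,b in((67,43),(351,70),(326,355),(36,326))],0))
f=(C[0]+C[1]-C[2]-C[3]);print("yaw",np.arctan2(f[1],f[0]))
# disc edge fit: bounding circle dark left/right
c=C.mean(0)
for n,q in(("sl",s),("mark",m),("ptip",p)): d=q-c;print(n,np.hypot(*d[:2]),np.arctan2(d[1],d[0]))
E
```

```text
sleeve top [0.59377571 0.08587821 0.18869048] 0.001295530159730881
hub [0.59538267 0.01548493 0.12007443] 0.0003060549130114515
mark [ 0.64581395 -0.06792408  0.08836549] 0.00021898628949402753
ptip [0.49848263 0.02621199 0.11      ]
[[ 0.75471637  0.14670465  0.05      ]
 [ 0.72542643 -0.14464263  0.05      ]
 [ 0.431328   -0.11691685  0.05      ]
 [ 0.46009859  0.17491399  0.05      ]] [0.59289235 0.01501479 0.05      ]
scr [0.59508644 0.01498497 0.05      ]
yaw -0.09472766470113572
sl 0.07086892047784767 1.5583312518969248
mark 0.09838471525625302 -1.0028466635597952
ptip 0.09507141009404058 3.023541961391841
```

carry_out(targets=[[[59.3,-53.1,-3.5,0,0,17.1,8.5],[59.3,-53.1,-3.5,0,0,17.1,8.5],[59.3,-53.1,-3.5,0,0,17.1,8.5],[59.3,-53.1,-3.5,0,0,17.1,8.5],[59.3,-53.1,-3.5,0,0,17.1,8.5],[59.3,-53.1,-3.5,0,0,17.1,8.5],[59.3,-53.1,-3.5,0,0,17.1,8.5],[59.3,-53.1,-3.5,0,0,17.1,8.5],[59.3,-53.1,-3.5,0,0,17.1,8.5],[59.3,-53.1,-3.5,0,0,17.1,8.5],[59.3,-53.1,-3.5,0,0,17.1,8.5],[59.3,-53.1,-3.5,0,0,17.1,8.5]]])

```text
t: 1.1
tcp_pos: [0.442, -0.1672, 0.2441]
tool_rot: [1.0, 0.0, -0.0, -0.0]
force: [0.5, -0.9, 0.3]
finger_gap: 0.995
gripper_force: 0.0
```

carry_out(targets=[[[15.2,-25.3,0,0,0,0,8.5],[15.2,-25.3,0,0,0,0,8.5],[15.2,-25.3,0,0,0,0,8.5],[15.2,-25.3,0,0,0,0,8.5],[15.2,-25.3,0,0,0,0,8.5],[15.2,-25.3,0,0,0,0,8.5],[15.2,-25.3,0,0,0,0,8.5],[15.2,-25.3,0,0,0,0,8.5],[15.2,-25.3,0,0,0,0,8.5],[15.2,-25.3,0,0,0,0,8.5],[15.2,-25.3,0,0,0,0,8.5]]])

```text
t: 2.02
tcp_pos: [0.5925, 0.0827, 0.2438]
tool_rot: [1.0, -0.0, -0.001, 0.0]
force: [-0.8, -0.4, 0.7]
finger_gap: 0.996
gripper_force: 0.0
```

```bash
python3 - <<'E'
from h import *
s=manip.sense();print(s["t"],s["tcp_pos"],s["tool_rot"],s["q"])
w=info("wrist");print(w)
a=cams.snapshot("wrist");b=cams.snapshot("top")
cv2.imwrite("pics/w1.png",a[:,:,::-1]);cv2.imwrite("pics/t1.png",b[:,:,::-1])
m=mask(a,(5,170,120),(16,255,255));c=big(m);print(cv2.boundingRect(c),cv2.minEnclosingCircle(c))
v=np.hstack([cv2.resize(a,(400,300)),cv2.resize(b[100:340,200:440],(300,300))]);cv2.imwrite("pics/wt1.png",v[:,:,::-1])
E
```

```text
2.0167 [0.59245081 0.08266594 0.24375767] [ 9.99999523e-01 -3.51352241e-04 -8.83806415e-04  2.20839907e-04] [-4.77312698e-02  4.68351436e-01  1.47646419e+00 -5.63500391e-04
  1.19852180e+00  1.52397318e+00]
(array([[353.80066796,   0.        , 317.62142053],
       [  0.        , 353.80066796, 239.16146103],
       [  0.        ,   0.        ,   1.        ]]), array([[-1.02732560e-03, -9.49046082e-01, -3.15135651e-01,
         6.73231909e-01],
       [-9.99998996e-01,  1.28246583e-03, -6.02263210e-04,
         8.19596120e-02],
       [ 9.75726246e-04,  3.15134716e-01, -9.49046447e-01,
         3.95341951e-01],
       [ 0.00000000e+00,  0.00000000e+00,  0.00000000e+00,
         1.00000000e+00]]))
(285, 203, 54, 42) ((311.9249267578125, 231.7390594482422), 28.81398582458496)
```

View pics/wt1.png

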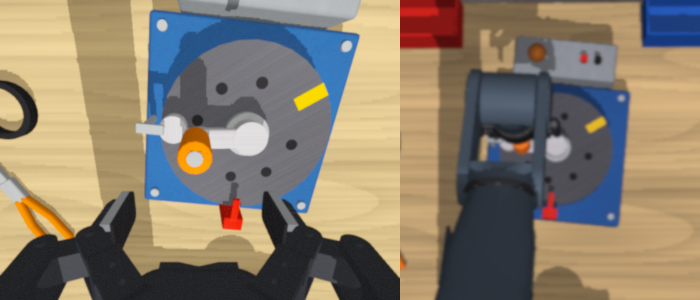

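The wrist view shows the sleeve top at (312,254) in full-size pixels, the hub at (397,218), a clear mark near (498,155) and the housing screws. In the top view the arm hides the handle.

```bash
cat >> h.py <<'E'
def markw(im,c,lo=(22,150,100),hi=(33,255,255)):
    """mark position and world angle about HUB from wrist image"""
    cs=[k[:,0,:] for k in cv2.findContours(mask(im,lo,hi),cv2.RETR_EXTERNAL,cv2.CHAIN_APPROX_NONE)[0] if cv2.contourArea(k)>150]
    return [(plane("wrist",cv2.minAreaRect(k)[0],.0915,c),cv2.contourArea(k)) for k in cs]
E
python3 - <<'E'
from h import *
w=info("wrist");a=cv2.imread("pics/w1.png")[:,:,::-1].copy()
s=1.6
print("sleeve wrist/top tri",tri(ray("wrist",(312,254),w),ray("top",(296.3,212.3))),tri(ray("wrist",(312,254),w),ray("scene",(342,249))))
print("sl",plane("wrist",(312,254),.1915,w),"hub",tri(ray("wrist",(397,218),w),ray("top",(324.7,216.3))))
sc=np.array([plane("wrist",(x*s,y*s),.05,w) for x,y in((162,26),(347,46),(302,206),(155,192))]);print(sc,sc.mean(0))
print("mark",markw(a,w))
g=cv2.cvtColor(a,cv2.COLOR_RGB2GRAY)
m=mask(a,(0,200,80),(4,255,255));c=big(m);print("red",cv2.boundingRect(c))
# tip: topmost? project expected tip
R=0.1
for cx in (np.array([.5945,.0152]),):
    t=cx+.1*np.array([np.cos(np.pi-.095),np.sin(np.pi-.095)]);print(t)
E
```

```text
sleeve wrist/top tri (array([0.5944039 , 0.0852004 , 0.18703261]), np.float64(0.0004190078113430548)) (array([0.59384718, 0.08558969, 0.18787007]), np.float64(0.0020627682579461076))
sl [0.59611119 0.0849155  0.1915    ] hub (array([0.59709763, 0.01538808, 0.11003034]), np.float64(0.0005407034702581105))
[[ 0.73982683  0.13179919  0.05      ]
 [ 0.71394627 -0.13079473  0.05      ]
 [ 0.45127494 -0.10466648  0.05      ]
 [ 0.48028854  0.15812037  0.05      ]] [0.59633414 0.01361459 0.05      ]
mark [(array([ 0.64701662, -0.06926959,  0.0915    ]), 1074.5)]
red (352, 318, 35, 49)
[0.49495091 0.02468572]
```

carry_out(targets=[[[0.2,-0.2,2,0,0,0,8.5],[0.2,-0.2,5,0,0,0,8.5],[0.2,-0.2,7.4,0,0,0,8.5],[0.2,-0.2,7.4,0,0,0,8.5],[0.2,-0.2,7.4,0,0,0,8.5]]], force=40)

```text
t: 2.53
tcp_pos: [0.5944, 0.0847, 0.1694]
tool_rot: [1.0, -0.001, -0.002, -0.0]
force: [0.0, 0.4, -0.3]
finger_gap: 0.996
gripper_force: 0.0
```

```bash
python3 - <<'E'
from h import *
s=manip.sense();print(s["t"],s["tcp_pos"],s["tool_rot"],s["force"])
w=info("wrist");a=cams.snapshot("wrist");cv2.imwrite("pics/w2.png",a[:,:,::-1]);print(markw(a,w))
E
```

```text
2.5333 [0.59437728 0.08466864 0.1694281 ] [ 9.99998449e-01 -7.13183259e-04 -1.61025186e-03 -3.78885726e-05] [ 0.03584828  0.40060837 -0.32760761]
[(array([ 0.64739213, -0.06888318,  0.0915    ]), 1871.5)]
```

View pics/w2.png

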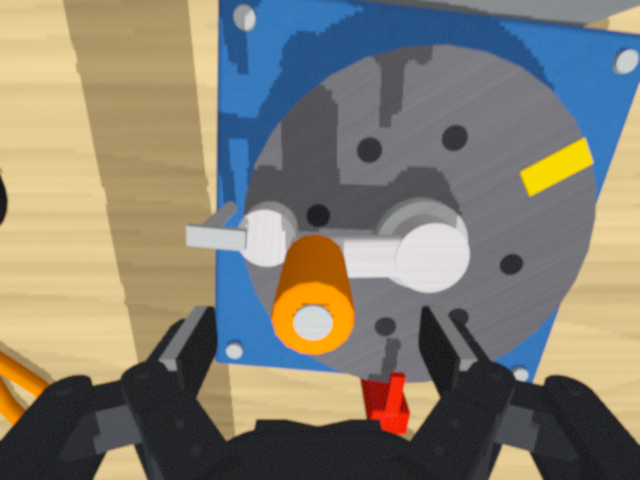

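The wrist view shows the sleeve (313,325) centred between the open fingers, with the mark at (557,166). Next I close the fingers.

carry_out(targets=[[[0,0,0,0,0,0,2.5],[0,0,0,0,0,0,2.5],[0,0,0,0,0,0,2.5],[0,0,0,0,0,0,2.5],[0,0,0,0,0,0,2.5],[0,0,0,0,0,0,2.5]]], force=40)

```text
t: 3.08
tcp_pos: [0.5965, 0.0867, 0.1716]
tool_rot: [1.0, 0.0, 0.002, -0.001]
force: [-0.2, 3.3, 4.5]
finger_gap: 0.4
gripper_force: 39.7
```

```bash
cat >> h.py <<'E'
def rows(f0,fs,R=7.0):
    for f in fs: print("[%.2f, %.2f, 0, 0, 0, 0, 2.5],"%(R*(np.cos(f)-np.cos(f0)),-R*(np.sin(f)-np.sin(f0))),end=" ")
    print()
E
python3 - <<'E'
from h import *
a=np.cumsum([.12,.22]+[.28]*10);a*=np.pi/a[-1];rows(1.58,1.58+a)
f0=1.58+np.pi
for n in(12,):rows(f0,f0+np.arange(1,n+1)*np.pi/n)
E
```

```text
[-0.84, 0.06, 0, 0, 0, 0, 2.5], [-2.33, 0.42, 0, 0, 0, 0, 2.5], [-4.06, 1.34, 0, 0, 0, 0, 2.5], [-5.46, 2.70, 0, 0, 0, 0, 2.5], [-6.43, 4.40, 0, 0, 0, 0, 2.5], [-6.90, 6.29, 0, 0, 0, 0, 2.5], [-6.82, 8.25, 0, 0, 0, 0, 2.5], [-6.21, 10.10, 0, 0, 0, 0, 2.5], [-5.11, 11.72, 0, 0, 0, 0, 2.5], [-3.60, 12.96, 0, 0, 0, 0, 2.5], [-1.81, 13.74, 0, 0, 0, 0, 2.5], [0.13, 14.00, 0, 0, 0, 0, 2.5], 
[1.81, -0.26, 0, 0, 0, 0, 2.5], [3.49, -0.97, 0, 0, 0, 0, 2.5], [4.93, -2.10, 0, 0, 0, 0, 2.5], [6.03, -3.56, 0, 0, 0, 0, 2.5], [6.71, -5.25, 0, 0, 0, 0, 2.5], [6.94, -7.06, 0, 0, 0, 0, 2.5], [6.68, -8.87, 0, 0, 0, 0, 2.5], [5.97, -10.56, 0, 0, 0, 0, 2.5], [4.84, -11.99, 0, 0, 0, 0, 2.5], [3.38, -13.09, 0, 0, 0, 0, 2.5], [1.69, -13.78, 0, 0, 0, 0, 2.5], [-0.13, -14.00, 0, 0, 0, 0, 2.5],
```

carry_out(targets=[[[-0.84,0.06,0,0,0,0,2.5],[-2.33,0.42,0,0,0,0,2.5],[-4.06,1.34,0,0,0,0,2.5],[-5.46,2.7,0,0,0,0,2.5],[-6.43,4.4,0,0,0,0,2.5],[-6.9,6.29,0,0,0,0,2.5],[-6.82,8.25,0,0,0,0,2.5],[-6.21,10.1,0,0,0,0,2.5],[-5.11,11.72,0,0,0,0,2.5],[-3.6,12.96,0,0,0,0,2.5],[-1.81,13.74,0,0,0,0,2.5],[0.13,14.0,0,0,0,0,2.5]]])

```text
t: 4.08
tcp_pos: [0.5972, -0.0537, 0.1715]
tool_rot: [1.0, -0.001, 0.0, -0.001]
force: [-1.2, 8.4, 8.6]
finger_gap: 0.395
gripper_force: 40.5
```

```bash
cat >> h.py <<'E'
HUB=np.array([.595,.015])
def look(tag):
    s=manip.sense();w=info("wrist");a=cams.snapshot("wrist");cv2.imwrite(f"pics/{tag}.png",a[:,:,::-1])
    print(s["t"],s["tcp_pos"],"F",s["force"],s["tool_rot"])
    d=s["tcp_pos"][:2]-HUB;print("crank",np.hypot(*d),np.arctan2(d[1],d[0]))
    for p,A in markw(a,w): d=p[:2]-HUB;print("mark",p,A,np.hypot(*d),np.arctan2(d[1],d[0]))
E
python3 -c "from h import *;look('c1')"
```

```text
4.0833 [ 0.59721167 -0.05367156  0.17151127] F [-1.22579011  8.41169566  8.56038935] [ 9.99998568e-01 -8.30174229e-04  1.42454392e-04 -1.46813548e-03]
crank 0.06870716543042547 -1.5386010012911429
mark [0.69801554 0.01642568 0.0915    ] 2291.0 0.10302540584871665 0.013838571079954651
```

carry_out(targets=[[[1.81,-0.26,0,0,0,0,2.5],[3.49,-0.97,0,0,0,0,2.5],[4.93,-2.1,0,0,0,0,2.5],[6.03,-3.56,0,0,0,0,2.5],[6.71,-5.25,0,0,0,0,2.5],[6.94,-7.06,0,0,0,0,2.5],[6.68,-8.87,0,0,0,0,2.5],[5.97,-10.56,0,0,0,0,2.5],[4.84,-11.99,0,0,0,0,2.5],[3.38,-13.09,0,0,0,0,2.5],[1.69,-13.78,0,0,0,0,2.5],[-0.13,-14.0,0,0,0,0,2.5]]])

```text
t: 5.13
tcp_pos: [0.5971, 0.0868, 0.1716]
tool_rot: [1.0, 0.001, 0.003, 0.0]
force: [1.4, -1.0, 4.1]
finger_gap: 0.395
gripper_force: 40.4
```

```bash
python3 -c "from h import *;look('c2')"
```

```text
5.1333 [0.59714216 0.08683363 0.17164041] F [ 1.40019185 -1.00734354  4.0521705 ] [9.99994834e-01 9.10137842e-04 3.08180610e-03 8.01980367e-05]
crank 0.07186556565373778 1.5409840698921773
mark [0.56450249 0.11891482 0.0915    ] 415.5 0.10829768142007998 1.856266010177963
```

carry_out(targets=[[[-1.81,0.26,0,0,0,0,2.5],[-3.49,0.97,0,0,0,0,2.5],[-4.93,2.1,0,0,0,0,2.5],[-6.03,3.56,0,0,0,0,2.5],[-6.71,5.25,0,0,0,0,2.5],[-6.94,7.06,0,0,0,0,2.5],[-6.68,8.87,0,0,0,0,2.5],[-5.97,10.56,0,0,0,0,2.5],[-4.84,11.99,0,0,0,0,2.5],[-3.38,13.09,0,0,0,0,2.5],[-1.69,13.78,0,0,0,0,2.5],[0.13,14.0,0,0,0,0,2.5]]])

```text
t: 6.18
tcp_pos: [0.5975, -0.0537, 0.1715]
tool_rot: [1.0, -0.001, 0.0, -0.001]
force: [-1.1, 8.4, 7.2]
finger_gap: 0.398
gripper_force: 41.3
```

```bash
python3 -c "from h import *;look('c3')"
```

```text
6.1833 [ 0.59753    -0.05365463  0.17151282] F [-1.06266018  8.35236649  7.24707204] [ 9.99998504e-01 -8.12857826e-04  3.90595559e-04 -1.47604310e-03]
crank 0.0687012331316334 -1.533961880583146
```

```bash
cat >> h.py <<'E'
def looks(tag,n="scene"):
    s=manip.sense();a=cams.snapshot(n);cv2.imwrite(f"pics/{tag}.png",a[:,:,::-1]);print(s["t"],s["tcp_pos"],s["force"])
    B={"scene":(230,225,375,330),"top":(270,165,385,280)}[n]
    for k in cv2.findContours(mask(a,(20,140,70),(33,255,255),B),cv2.RETR_EXTERNAL,cv2.CHAIN_APPROX_NONE)[0]:
        if cv2.contourArea(k)>20:
            p=plane(n,cv2.minAreaRect(k)[0],.0915);d=p[:2]-HUB;print("mark",p,cv2.contourArea(k),np.hypot(*d),np.arctan2(d[1],d[0]))
E
sed -i 's/HUB=.*/HUB=np.array([.5965,.0155])/' h.py
```

carry_out(targets=[[[1.81,-0.26,0,0,0,0,2.5],[3.49,-0.97,0,0,0,0,2.5],[4.93,-2.1,0,0,0,0,2.5],[6.03,-3.56,0,0,0,0,2.5],[6.71,-5.25,0,0,0,0,2.5],[6.94,-7.06,0,0,0,0,2.5],[6.68,-8.87,0,0,0,0,2.5],[5.97,-10.56,0,0,0,0,2.5],[4.84,-11.99,0,0,0,0,2.5],[3.38,-13.09,0,0,0,0,2.5],[1.69,-13.78,0,0,0,0,2.5],[-0.13,-14.0,0,0,0,0,2.5]]])

```text
t: 7.23
tcp_pos: [0.5972, 0.0868, 0.1716]
tool_rot: [1.0, 0.001, 0.003, 0.0]
force: [1.4, -0.8, 4.5]
finger_gap: 0.392
gripper_force: 41.0
```

```bash
python3 -c "from h import *;looks('c4')"
```

```text
7.2333 [0.5971964 0.0868227 0.1716418] [ 1.36616779 -0.79160364  4.48631104]
mark [ 0.68177571 -0.0331424   0.0915    ] 137.5 0.09817346655029062 -0.5183804563008909
```

carry_out(targets=[[[-1.81,0.26,0,0,0,0,2.5],[-3.49,0.97,0,0,0,0,2.5],[-4.93,2.1,0,0,0,0,2.5],[-6.03,3.56,0,0,0,0,2.5],[-6.71,5.25,0,0,0,0,2.5],[-6.94,7.06,0,0,0,0,2.5],[-6.68,8.87,0,0,0,0,2.5],[-5.97,10.56,0,0,0,0,2.5],[-4.84,11.99,0,0,0,0,2.5],[-3.38,13.09,0,0,0,0,2.5],[-1.69,13.78,0,0,0,0,2.5],[0.13,14.0,0,0,0,0,2.5]]])

```text
t: 8.28
tcp_pos: [0.5975, -0.0537, 0.1715]
tool_rot: [1.0, -0.001, 0.0, -0.002]
force: [-0.9, 7.6, 7.7]
finger_gap: 0.394
gripper_force: 41.4
```

```bash
python3 -c "from h import *;looks('c5')"
```

```text
8.2833 [ 0.59752802 -0.05367958  0.17150363] [-0.89906151  7.57482666  7.65532836]
```

carry_out(targets=[[[1.81,-0.26,0,0,0,0,2.5],[3.49,-0.97,0,0,0,0,2.5],[4.93,-2.1,0,0,0,0,2.5],[6.03,-3.56,0,0,0,0,2.5],[6.71,-5.25,0,0,0,0,2.5],[6.94,-7.06,0,0,0,0,2.5],[6.68,-8.87,0,0,0,0,2.5],[5.97,-10.56,0,0,0,0,2.5],[4.84,-11.99,0,0,0,0,2.5],[3.38,-13.09,0,0,0,0,2.5],[1.69,-13.78,0,0,0,0,2.5],[-0.13,-14.0,0,0,0,0,2.5]]])

```text
t: 9.33
tcp_pos: [0.5972, 0.0868, 0.1716]
tool_rot: [1.0, 0.001, 0.003, -0.0]
force: [1.4, 0.2, 5.4]
finger_gap: 0.399
gripper_force: 41.1
```

carry_out(targets=[[[-1.81,0.26,0,0,0,0,2.5],[-3.49,0.97,0,0,0,0,2.5],[-4.93,2.1,0,0,0,0,2.5],[-6.03,3.56,0,0,0,0,2.5],[-6.71,5.25,0,0,0,0,2.5],[-6.94,7.06,0,0,0,0,2.5],[-6.68,8.87,0,0,0,0,2.5],[-5.97,10.56,0,0,0,0,2.5],[-4.84,11.99,0,0,0,0,2.5],[-3.38,13.09,0,0,0,0,2.5],[-1.69,13.78,0,0,0,0,2.5],[0.13,14.0,0,0,0,0,2.5]]])

```text
t: 10.33
tcp_pos: [0.5976, -0.0537, 0.1715]
tool_rot: [1.0, -0.001, 0.0, -0.002]
force: [-0.9, 7.9, 7.9]
finger_gap: 0.398
gripper_force: 41.4
```

carry_out(targets=[[[1.81,-0.26,0,0,0,0,2.5],[3.49,-0.97,0,0,0,0,2.5],[4.93,-2.1,0,0,0,0,2.5],[6.03,-3.56,0,0,0,0,2.5],[6.71,-5.25,0,0,0,0,2.5],[6.94,-7.06,0,0,0,0,2.5],[6.68,-8.87,0,0,0,0,2.5],[5.97,-10.56,0,0,0,0,2.5],[4.84,-11.99,0,0,0,0,2.5],[3.38,-13.09,0,0,0,0,2.5],[1.69,-13.78,0,0,0,0,2.5],[-0.13,-14.0,0,0,0,0,2.5]]])

```text
t: 11.33
tcp_pos: [0.5972, 0.0868, 0.1716]
tool_rot: [1.0, 0.001, 0.003, -0.0]
force: [2.1, 0.0, 5.1]
finger_gap: 0.395
gripper_force: 41.1
```

carry_out(targets=[[[-1.81,0.26,0,0,0,0,2.5],[-3.49,0.97,0,0,0,0,2.5],[-4.93,2.1,0,0,0,0,2.5],[-6.03,3.56,0,0,0,0,2.5],[-6.71,5.25,0,0,0,0,2.5],[-6.94,7.06,0,0,0,0,2.5],[-6.68,8.87,0,0,0,0,2.5],[-5.97,10.56,0,0,0,0,2.5],[-4.84,11.99,0,0,0,0,2.5],[-3.38,13.09,0,0,0,0,2.5],[-1.69,13.78,0,0,0,0,2.5],[0.13,14.0,0,0,0,0,2.5]]])

```text
t: 12.33
tcp_pos: [0.5976, -0.0537, 0.1715]
tool_rot: [1.0, -0.001, 0.0, -0.002]
force: [-1.8, 7.6, 8.6]
finger_gap: 0.398
gripper_force: 41.4
```

```bash
python3 -c "from h import *;looks('c6')"
```

```text
12.3333 [ 0.59755661 -0.05372612  0.17149521] [-1.79809213  7.55299216  8.62650583]
mark [0.50140766 0.03077622 0.0915    ] 99.5 0.0963115528876808 2.9823073980940995
```

```bash
python3 - <<'E'
from h import *
f0=1.58+np.pi;rows(f0,f0+np.arange(1,12)*np.pi/11)
E
```

```text
[1.97, -0.30, 0, 0, 0, 0, 2.5], [3.77, -1.15, 0, 0, 0, 0, 2.5], [5.27, -2.46, 0, 0, 0, 0, 2.5], [6.33, -4.15, 0, 0, 0, 0, 2.5], [6.87, -6.07, 0, 0, 0, 0, 2.5], [6.85, -8.06, 0, 0, 0, 0, 2.5], [6.28, -9.97, 0, 0, 0, 0, 2.5], [5.18, -11.63, 0, 0, 0, 0, 2.5], [3.67, -12.92, 0, 0, 0, 0, 2.5], [1.85, -13.73, 0, 0, 0, 0, 2.5], [-0.13, -14.00, 0, 0, 0, 0, 2.5],
```

carry_out(targets=[[[1.97,-0.3,0,0,0,0,2.5],[3.77,-1.15,0,0,0,0,2.5],[5.27,-2.46,0,0,0,0,2.5],[6.33,-4.15,0,0,0,0,2.5],[6.87,-6.07,0,0,0,0,2.5],[6.85,-8.06,0,0,0,0,2.5],[6.28,-9.97,0,0,0,0,2.5],[5.18,-11.63,0,0,0,0,2.5],[3.67,-12.92,0,0,0,0,2.5],[1.85,-13.73,0,0,0,0,2.5],[-0.13,-14.0,0,0,0,0,2.5]]])

```text
t: 13.3
tcp_pos: [0.5973, 0.0869, 0.1716]
tool_rot: [1.0, 0.001, 0.003, 0.0]
force: [1.1, -0.3, 4.0]
finger_gap: 0.399
gripper_force: 41.1
```

carry_out(targets=[[[-1.81,0.26,0,0,0,0,2.5],[-3.49,0.97,0,0,0,0,2.5],[-4.93,2.1,0,0,0,0,2.5],[-6.03,3.56,0,0,0,0,2.5],[-6.71,5.25,0,0,0,0,2.5],[-6.94,7.06,0,0,0,0,2.5],[-6.68,8.87,0,0,0,0,2.5],[-5.97,10.56,0,0,0,0,2.5],[-4.84,11.99,0,0,0,0,2.5],[-3.38,13.09,0,0,0,0,2.5],[-1.69,13.78,0,0,0,0,2.5],[0.13,14.0,0,0,0,0,2.5]]])

```text
t: 14.3
tcp_pos: [0.5976, -0.0537, 0.1715]
tool_rot: [1.0, -0.001, 0.0, -0.002]
force: [-1.4, 9.4, 7.8]
finger_gap: 0.397
gripper_force: 41.4
```

carry_out(targets=[[[1.97,-0.3,0,0,0,0,2.5],[3.77,-1.15,0,0,0,0,2.5],[5.27,-2.46,0,0,0,0,2.5],[6.33,-4.15,0,0,0,0,2.5],[6.87,-6.07,0,0,0,0,2.5],[6.85,-8.06,0,0,0,0,2.5],[6.28,-9.97,0,0,0,0,2.5],[5.18,-11.63,0,0,0,0,2.5],[3.67,-12.92,0,0,0,0,2.5],[1.85,-13.73,0,0,0,0,2.5],[-0.13,-14.0,0,0,0,0,2.5]]])

```text
t: 15.22
tcp_pos: [0.5973, 0.0869, 0.1717]
tool_rot: [1.0, 0.001, 0.003, 0.0]
force: [1.3, -1.9, 5.4]
finger_gap: 0.398
gripper_force: 41.1
```

carry_out(targets=[[[-1.81,0.26,0,0,0,0,2.5],[-3.49,0.97,0,0,0,0,2.5],[-4.93,2.1,0,0,0,0,2.5],[-6.03,3.56,0,0,0,0,2.5],[-6.71,5.25,0,0,0,0,2.5],[-6.94,7.06,0,0,0,0,2.5],[-6.68,8.87,0,0,0,0,2.5],[-5.97,10.56,0,0,0,0,2.5],[-4.84,11.99,0,0,0,0,2.5],[-3.38,13.09,0,0,0,0,2.5],[-1.69,13.78,0,0,0,0,2.5],[0.13,14.0,0,0,0,0,2.5]]])

```text
t: 16.22
tcp_pos: [0.5976, -0.0537, 0.1715]
tool_rot: [1.0, -0.001, 0.0, -0.002]
force: [-1.5, 8.1, 8.8]
finger_gap: 0.396
gripper_force: 41.4
```

carry_out(targets=[[[1.97,-0.3,0,0,0,0,2.5],[3.77,-1.15,0,0,0,0,2.5],[5.27,-2.46,0,0,0,0,2.5],[6.33,-4.15,0,0,0,0,2.5],[6.87,-6.07,0,0,0,0,2.5],[6.85,-8.06,0,0,0,0,2.5],[6.28,-9.97,0,0,0,0,2.5],[5.18,-11.63,0,0,0,0,2.5],[3.67,-12.92,0,0,0,0,2.5],[1.85,-13.73,0,0,0,0,2.5],[-0.13,-14.0,0,0,0,0,2.5]]])

```text
t: 17.13
tcp_pos: [0.5973, 0.0869, 0.1716]
tool_rot: [1.0, 0.001, 0.003, 0.0]
force: [1.4, -1.8, 5.3]
finger_gap: 0.395
gripper_force: 41.1
```

carry_out(targets=[[[-1.81,0.26,0,0,0,0,2.5],[-3.49,0.97,0,0,0,0,2.5],[-4.93,2.1,0,0,0,0,2.5],[-6.03,3.56,0,0,0,0,2.5],[-6.71,5.25,0,0,0,0,2.5],[-6.94,7.06,0,0,0,0,2.5],[-6.68,8.87,0,0,0,0,2.5],[-5.97,10.56,0,0,0,0,2.5],[-4.84,11.99,0,0,0,0,2.5],[-3.38,13.09,0,0,0,0,2.5],[-1.69,13.78,0,0,0,0,2.5],[0.13,14.0,0,0,0,0,2.5]]])

```text
t: 18.13
tcp_pos: [0.5976, -0.0537, 0.1715]
tool_rot: [1.0, -0.001, 0.0, -0.002]
force: [-0.4, 7.3, 9.0]
finger_gap: 0.399
gripper_force: 41.4
```

```bash
python3 -c "from h import *;looks('c7')"
```

```text
18.1333 [ 0.59762933 -0.05368488  0.17150829] [-0.4129129   7.25085266  9.02088422]
mark [0.51934613 0.07613677 0.0915    ] 114.5 0.09813020356282151 2.4754961960698654
```

```bash
cat > sim.py <<'E'
import numpy as np
from scipy.optimize import least_squares
dt=1/240;R=20
def crank(segs): # list of per-row increments; 'p' = camera pause 0.05s
    w=[]
    for s in segs: w+= [0.]*12 if s=='p' else [s*12]*R
    w=np.array(w);lag=.03;o=np.zeros_like(w);x=0
    for i,v in enumerate(w): x+=(v-x)*dt/lag;o[i]=x
    return o
def run(wc,J,D,w=0.,th=0.):
    T=[];W=[]
    for c in wc:
        m=.1*(c-w)-.01*w
        if abs(w)<1e-3 and abs(m)<D: w=0.
        else:
            n=w+dt*(m-D*np.sign(w if w else m))/J
            w=0. if w*n<0 else n
        th+=w*dt;T.append(th);W.append(w)
    return np.array(T),np.array(W)
h=np.pi/12;k=np.pi/11
a=np.array([.12,.22]+[.28]*10);a*=np.pi/a.sum()
segs=[*a,'p']+([h]*12+['p'])*4+[h]*48+['p']+([k]*11+[h]*12)*3
wc=crank(segs)
# image moments (s after t=3.083 start) 
tt=np.array([4.0833,5.1333,7.2333,12.3333,18.1333])-3.0833
obs=np.array([0.0,1.86,5.765,15.549,2.4755+8*np.pi-0])+1.025
obs[4]=15.549-2.982+2.4755+4*np.pi+1.025
wt=np.array([1,.3,1,1,1])
i=np.round(tt/dt).astype(int)-1
if __name__=="__main__":
    f=lambda p:(run(wc,*p)[0][i]-obs)*wt
    s=least_squares(f,[.062,.1],diff_step=1e-3);print(s.x,f(s.x)/wt,len(wc)*dt,tt[-1])
    J,D=s.x;T,W=run(wc,J,D)
    t=np.arange(len(wc))*dt+3.0833;inw=(W>1.77)&(W<2.42)
    print("window from",t[~inw].max(),"wmin/max after",W[t>13].min(),W.max())
    base=2.4755
    for nm,rest in(("11,12,11",[k]*11+[h]*12+[k]*11),("12,12,11",[h]*24+[k]*11),("12,12,12",[h]*36),("11,11,11",[k]*33)):
      for tail in([.2,.1,.04],[.27,.2,.1,.04],[.27,.27,.2,.1,.04],[.27]*3+[.2,.1,.04],[.27]*4+[.2,.1,.04],[.27]*5+[.2,.1,.04],[.27]*6+[.2,.1,.04]):
        g=crank(segs+['p']+rest+tail+[0]*18);T2,W2=run(g,J,D);print(nm,len(tail),sum(tail),base+T2[-1]-T[-1]-(3.042+2*np.pi),W2[-1])
E
python3 sim.py
```

```text
[0.05425296 0.0961894 ] [ 0.00029314  0.02850128 -0.00735601  0.00775404 -0.00310362] 15.049999999999999 15.049999999999999
window from 12.4583 wmin/max after 2.0058962250478216 2.20355050511502
11,12,11 3 0.34 -0.09419182448385577 0.0
11,12,11 4 0.61 0.08073095158334276 0.0
11,12,11 5 0.88 0.2553054541759838 0.0
11,12,11 6 1.1500000000000001 0.42956949963953583 0.0
11,12,11 7 1.4200000000000002 0.6035832496740117 0.0
11,12,11 8 1.6900000000000002 0.7773738330034039 0.0
11,12,11 9 1.9600000000000002 0.9509763531406978 0.0
12,12,11 3 0.34 -0.16657942289554306 0.0
12,12,11 4 0.61 0.008271364803919212 0.0
12,12,11 5 0.88 0.1827817470795754 0.0
12,12,11 6 1.1500000000000001 0.3569941254530722 0.0
12,12,11 7 1.4200000000000002 0.5309617763666825 0.0
12,12,11 8 1.6900000000000002 0.7047134550161989 0.0
12,12,11 9 1.9600000000000002 0.8782846548362944 0.0
12,12,12 3 0.34 -0.2141231134343453 0.0
12,12,12 4 0.61 -0.04321030490754474 0.0
12,12,12 5 0.88 0.12797471420859985 0.0
12,12,12 6 1.1500000000000001 0.2993780313859151 0.0
12,12,12 7 1.4200000000000002 0.47096557802439953 0.0
12,12,12 8 1.6900000000000002 0.6427157030159254 0.0
12,12,12 9 1.9600000000000002 0.8145959349305887 0.0
11,11,11 3 0.34 -0.025181118642036537 0.0
11,11,11 4 0.61 0.15032565092821848 0.0
11,11,11 5 0.88 0.325394670459092 0.0
11,11,11 6 1.1500000000000001 0.5000869067453397 0.0
11,11,11 7 1.4200000000000002 0.6744558241009688 0.0
11,11,11 8 1.6900000000000002 0.848554315760305 0.0
11,11,11 9 1.9600000000000002 1.0224203531051703 0.0
```

carry_out(targets=[[[1.81,-0.26,0,0,0,0,2.5],[3.49,-0.97,0,0,0,0,2.5],[4.93,-2.1,0,0,0,0,2.5],[6.03,-3.56,0,0,0,0,2.5],[6.71,-5.25,0,0,0,0,2.5],[6.94,-7.06,0,0,0,0,2.5],[6.68,-8.87,0,0,0,0,2.5],[5.97,-10.56,0,0,0,0,2.5],[4.84,-11.99,0,0,0,0,2.5],[3.38,-13.09,0,0,0,0,2.5],[1.69,-13.78,0,0,0,0,2.5],[-0.13,-14.0,0,0,0,0,2.5]]])

```text
t: 19.18
tcp_pos: [0.5972, 0.0868, 0.1716]
tool_rot: [1.0, 0.001, 0.003, -0.0]
force: [1.4, -1.3, 5.7]
finger_gap: 0.396
gripper_force: 41.1
```

carry_out(targets=[[[-1.81,0.26,0,0,0,0,2.5],[-3.49,0.97,0,0,0,0,2.5],[-4.93,2.1,0,0,0,0,2.5],[-6.03,3.56,0,0,0,0,2.5],[-6.71,5.25,0,0,0,0,2.5],[-6.94,7.06,0,0,0,0,2.5],[-6.68,8.87,0,0,0,0,2.5],[-5.97,10.56,0,0,0,0,2.5],[-4.84,11.99,0,0,0,0,2.5],[-3.38,13.09,0,0,0,0,2.5],[-1.69,13.78,0,0,0,0,2.5],[0.13,14.0,0,0,0,0,2.5]]])

```text
t: 20.18
tcp_pos: [0.5976, -0.0537, 0.1715]
tool_rot: [1.0, -0.001, 0.0, -0.002]
force: [-1.6, 7.9, 7.9]
finger_gap: 0.399
gripper_force: 41.5
```

carry_out(targets=[[[1.97,-0.3,0,0,0,0,2.5],[3.77,-1.15,0,0,0,0,2.5],[5.27,-2.46,0,0,0,0,2.5],[6.33,-4.15,0,0,0,0,2.5],[6.87,-6.07,0,0,0,0,2.5],[6.85,-8.06,0,0,0,0,2.5],[6.28,-9.97,0,0,0,0,2.5],[5.18,-11.63,0,0,0,0,2.5],[3.67,-12.92,0,0,0,0,2.5],[1.85,-13.73,0,0,0,0,2.5],[-0.13,-14.0,0,0,0,0,2.5]]])

```text
t: 21.1
tcp_pos: [0.5973, 0.0868, 0.1716]
tool_rot: [1.0, 0.001, 0.003, 0.0]
force: [1.7, -0.7, 6.1]
finger_gap: 0.399
gripper_force: 41.1
```

carry_out(targets=[[[-1.86,0.27,0,0,0,0,2.5],[-3.16,0.79,0,0,0,0,2.5],[-3.77,1.14,0,0,0,0,2.5],[-4.0,1.3,0,0,0,0,2.5],[-4.0,1.3,0,0,0,0,2.5],[-4.0,1.3,0,0,0,0,2.5],[-4.0,1.3,0,0,0,0,2.5],[-4.0,1.3,0,0,0,0,2.5],[-4.0,1.3,0,0,0,0,2.5],[-4.0,1.3,0,0,0,0,2.5],[-4.0,1.3,0,0,0,0,2.5],[-4.0,1.3,0,0,0,0,2.5]]])

```text
t: 22.1
tcp_pos: [0.5556, 0.0731, 0.1716]
tool_rot: [1.0, 0.0, 0.0, -0.0]
force: [-1.9, 1.7, 8.6]
finger_gap: 0.398
gripper_force: 41.5
```

```bash
python3 - <<'E'
from h import *
looks('c8');looks('c8b');looks('c8t','top');look('c8w')
a=cv2.imread('pics/c8b.png')[205:355,200:400];cv2.imwrite('pics/c8crop.png',cv2.resize(a,None,fx=4,fy=4,interpolation=2))
E
```

```text
22.1 [0.55561919 0.07312208 0.17156656] [-1.88578976  1.72973715  8.62173734]
mark [0.5140591  0.01724343 0.0915    ] 28.0 0.08245933242620496 3.1204481488847824
22.15 [0.55562243 0.07310312 0.17157539] [-2.05379096  2.27972701  8.46287651]
mark [0.5140591  0.01724343 0.0915    ] 28.0 0.08245933242620496 3.1204481488847824
22.2 [0.55564202 0.07312496 0.17157969] [-1.07526171  2.97880297  8.55445405]
mark [0.49889356 0.01905728 0.0915    ] 50.0 0.09767123829123261 3.1051636249908596
22.25 [0.55563241 0.07314163 0.17155995] F [-2.49300974  1.498482    9.72409651] [ 9.99999842e-01  2.33048307e-04  4.45139845e-04 -2.52620485e-04]
crank 0.07065916681955131 2.1875333004828352
mark [0.50735925 0.02014814 0.0915    ] 463.5 0.08926185586912351 3.0894960417157376
```

View pics/c8crop.png

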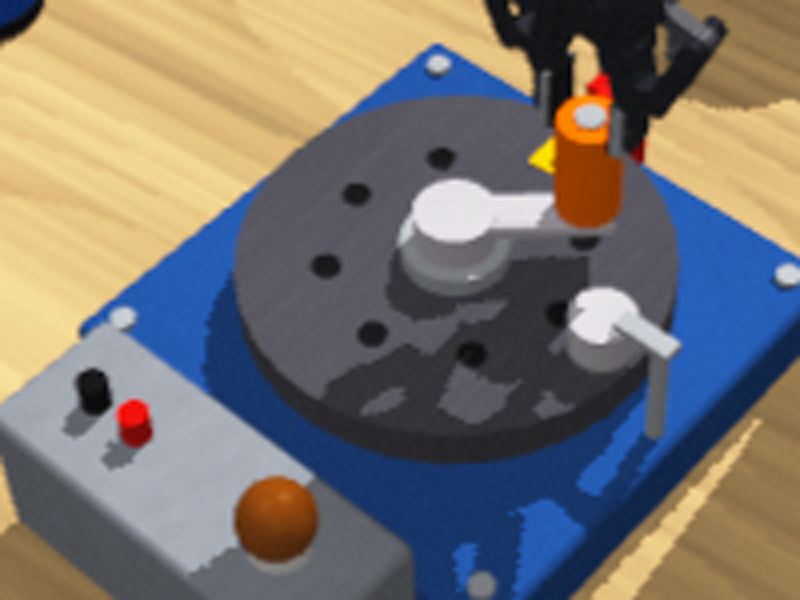

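The crop shows the mark beside the sleeve near the pointer, at about 3.05–3.1 rad, so it is on target but partly hidden. Next I release, lift and check.

carry_out(targets=[[[0,0,0,0,0,0,4.5],[0,0,0,0,0,0,6.5],[0,0,0,0,0,0,8.5],[0,0,0,0,0,0,8.5],[0,0,0,0,0,0,8.5],[0,0,-2,0,0,0,8.5],[0,0,-5,0,0,0,8.5],[0,0,-9,0,0,0,8.5],[0,0,-12,0,0,0,8.5],[0,0,-12,0,0,0,8.5]]])

```text
t: 23.13
tcp_pos: [0.5596, 0.0725, 0.297]
tool_rot: [1.0, 0.0, 0.007, 0.001]
force: [1.0, -0.0, 0.5]
finger_gap: 0.994
gripper_force: 0.0
```

carry_out(targets=[[[-3,3,0,0,0,0,8.5],[-6,6,0,0,0,0,8.5],[-6,9,0,0,0,0,8.5],[-6,12,0,0,0,0,8.5],[-6,15,0,0,0,0,8.5],[-6,18,0,0,0,0,8.5],[-6,20,0,0,0,0,8.5],[-6,20,0,0,0,0,8.5]]])

```text
t: 23.8
tcp_pos: [0.4957, -0.1312, 0.2896]
tool_rot: [1.0, -0.002, 0.0, 0.001]
force: [1.1, 0.2, -1.2]
finger_gap: 0.996
gripper_force: 0.0
```

```bash
python3 - <<'E'
from h import *
look('d1w');looks('d1t','top');looks('d1s')
a=cv2.imread('pics/d1t.png')[160:290,260:395];b=cv2.imread('pics/d1w.png')
v=np.hstack([cv2.resize(a,(400,385),interpolation=2),cv2.resize(b,(400,385))]);cv2.imwrite('pics/d1.png',v)
E
```

```text
23.8 [ 0.49573923 -0.13120755  0.28962421] F [ 1.09316496  0.18985569 -1.17004263] [ 9.99997627e-01 -1.95891814e-03  8.89772168e-06  9.53655148e-04]
crank 0.17797707395098997 -2.1726175429077275
mark [0.49940463 0.02145136 0.0915    ] 666.5 0.09727758833874123 3.0803752533413844
23.85 [ 0.49532743 -0.12895918  0.28950557] [ 0.18259439  0.82897954 -0.10976734]
mark [0.49889705 0.02036415 0.0915    ] 54.0 0.09772407917208709 3.091797722772339
23.9 [ 0.49505589 -0.12753497  0.28947958] [-0.32769003 -0.44355413  0.25719257]
mark [0.5140591  0.01724343 0.0915    ] 28.0 0.08245933242620496 3.1204481488847824
```

View pics/d1.png

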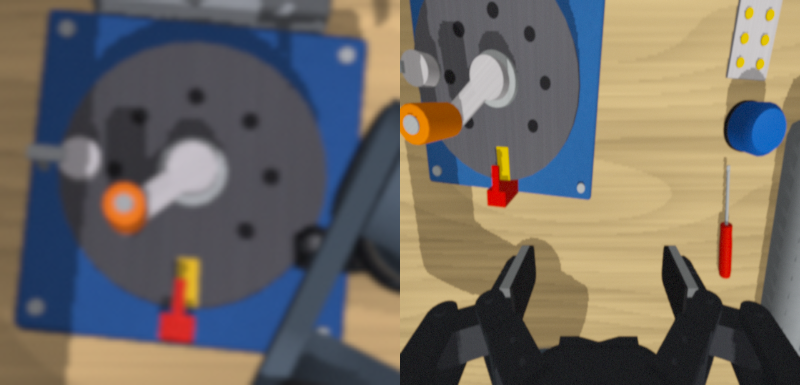

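The two views show the mark partly beneath the pointer and slightly to its right, about 5–9 mm off. I'll measure it more precisely from the edges.

```bash
python3 - <<'E'
from h import *
s=manip.sense();w=info("wrist");a=cams.snapshot("wrist");cv2.imwrite("pics/d2w.png",a[:,:,::-1]);print(s["t"],s["tcp_pos"])
m=mask(a,(22,150,100),(33,255,255),(500,0,640,0) if 0 else (60,150,300,330));c=big(m);x,y,ww,hh=cv2.boundingRect(c);print(x,y,ww,hh)
for v in range(y,y+hh,4):
    u=np.where(m[v])[0];l,r=plane("wrist",(u.min()-.5,v),.0905,w),plane("wrist",(u.max()+.5,v),.0905,w);print(v,u.min(),u.max(),l[:2].round(4),r[:2].round(4))
cr=cv2.resize(a[y-30:y+hh+50,x-60:x+ww+60],None,fx=4,fy=4,interpolation=2);print(cr.shape,x-60,y-30);cv2.imwrite("pics/d2c.png",cr[:600,:800,::-1])
# screws of housing in this view
g=mask(a,(100,120,60),(125,255,255));print(cv2.boundingRect(g))
E
```

```text
23.95 [ 0.49501734 -0.12668509  0.28956575]
160 181 22 42
181 160 176 [0.5202 0.0293] [0.5202 0.0125]
185 160 178 [0.5162 0.0299] [0.5162 0.011 ]
189 160 179 [0.5122 0.0305] [0.5122 0.0105]
193 161 179 [0.5082 0.03  ] [0.5082 0.011 ]
197 161 179 [0.5041 0.0306] [0.5041 0.0115]
201 161 179 [0.5001 0.0312] [0.5001 0.012 ]
205 165 180 [0.4959 0.0277] [0.4959 0.0115]
209 166 180 [0.4918 0.0273] [0.4918 0.012 ]
213 166 180 [0.4876 0.0278] [0.4876 0.0125]
217 166 181 [0.4834 0.0284] [0.4834 0.012 ]
221 167 181 [0.4792 0.028 ] [0.4792 0.0125]
(488, 568, 3) 100 151
(24, 0, 601, 247)
```

View pics/d2c.png

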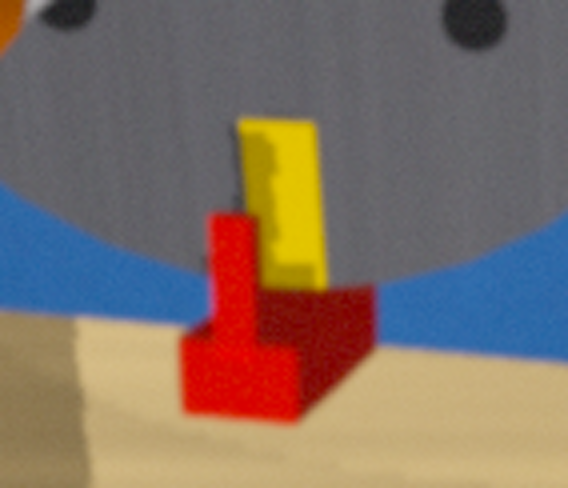

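The crop shows the full mark, with its inner edge at (237–316,120) and outer right corner at (328,290). The pointer tip's top edge is centred at about (233,213).

```bash
python3 - <<'E'
from h import *
w=info("wrist")
P=lambda u,v,z:plane("wrist",(100+u/4-.4,151+v/4-.4),z,w)
i=(P(237,120,.0905)+P(316,120,.0905))/2; i2=P(328,290,.0905)
print("inner mid",i,"outer right",i2)
d=HUB-i[:2];d/=np.linalg.norm(d);print("mark mid",i[:2]-d*.021)
print("tip wrist",P(233,213,.111),"top",plane("top",(260+179/2.963,160+277/2.963),.111), plane("top",(320.7,254),.111))
E
```

```text
inner mid [0.52052463 0.02065826 0.0905    ] outer right [0.47683468 0.01316186 0.0905    ]
mark mid [0.49957286 0.02208076]
tip wrist [0.50162908 0.02530532 0.111     ] top [0.4997195  0.02694404 0.111     ] [0.49838845 0.02620325 0.111     ]
```

```bash
python3 -c "from station import sign_off;print(sign_off())"
```

```text
the job is handed in; nothing more can be done
None
```

I handed the job in at about 24 s of the 61 s allowed: by image measurements the flywheel averaged 2.08 rad/s over 5.8 s (a fitted model puts it in the band without a break for over 5 s), it now stands with its mark about 4 mm from the pointer tip, and the handle is released; no verdict came back.

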